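Set out the dog's supper on the feeding mat

TASK

Set out the dog's supper on the teal mat: stand the frosted jar midway between the steel dish and the blue bowl, and stand the green tin behind the blue bowl (straight across the mat from it, on the side away from the robot) about 2 cm clear of its rim. Put the orange pill box in the middle of the green tin's lid, and stand the white scoop upright in the middle of the steel dish. Keep the jar upright throughout, leave the dish, the bowl, the red tin and the plant pot where they are, and let go of everything.

Things in the scene. Friction and masses are not known exactly. Their poses are not given: they have to be found in the camera images.
- mat: Flat dark teal rectangular feeding mat, fixed, 260 mm (its x) by 350 mm (its y), 3 mm thick; origin at the centre of its underside, on the table. Its x axis points away from the robot across the mat ('behind' is along +x), its y axis to the left along its long side; it may be turned up to 0.2 rad. The steel dish and the blue bowl stand on it, 45 mm in front of its centre line (mat x = -45 mm) and 110 mm to the left and right (mat y = +-110 mm), either one on either side.
- dish: Loose shallow round stainless dish, 116 mm across the rim, 22 mm high, flat inner floor 3 mm above its underside and about 80 mm across, wall flaring outward; origin at the centre of its underside, z up, axes parallel to the mat's. Not to be moved.
- bowl: Loose round blue silicone collapsible bowl with stepped wall, open and empty, 116 mm across the rim, 42 mm high; origin at the centre of its underside, z up, axes parallel to the mat's. Not to be moved.
- jar: Loose frosted pale glass jar with a cork lid: body 58 mm in diameter and 52 mm high, lid 52 mm in diameter above it, 66 mm high in all, about 0.22 kg; origin at the centre of its underside, z up.
- tin: Loose closed green tin, steel rims, 62 mm in diameter, 45 mm high, flat lid, about 0.25 kg; origin at the centre of its underside, z up.
- pillbox: Loose orange pill box with a yellow lid, 46 mm (its x) by 34 mm (its y) by 22 mm high, about 50 g; origin at the centre of its underside, z up.
- scoop: Loose white plastic measuring scoop standing upright on its cup: cup 44 mm across the mouth (38 mm at the foot), 34 mm high, with a straight level handle along the scoop's +x axis, 12 mm wide, 10 mm thick (24 to 34 mm above the underside), reaching from the cup wall to 76 mm from the cup's axis. It stands by itself; with the cup in the steel dish the handle passes over the rim about 5 mm clear. About 40 g. Origin at the centre of the cup's underside, z up.
- spare: Loose closed red tin, otherwise like the green one (62 mm in diameter, 45 mm high); origin at the centre of its underside. A bystander, not to be moved.
- pot: Small loose terracotta pot with a low green succulent, 66 mm in diameter, 46 mm high (62 mm with the plant); origin at the centre of its underside. A bystander, not to be moved.
There are look-alikes about, which are no part of the job. There is more than one size of the tin; the job needs the smallest.

How it is judged:
By the outcome, as a careful person would: the job done as asked, in the order asked, and still so for the second after the job is handed in, with the robot touching nothing.
It also fails if it takes over 128 s, if anything falls off the work surface, if the arm or the gripper's body presses on something with over 40 N, if the wrist force passes 120 N, or if a joint passes its speed limit or range.

ROBOT

A 6-joint arm with a two-finger parallel gripper is mounted at the origin on the work surface. World frame = base frame: x ahead of the robot, y to its left, z up, the work surface at z = 0. Lengths are in m, angles in degrees, forces in N, time in s.
With the tool pointing down it reaches from about 0.275 to 0.85 m from the base axis. Payload 5.2 kg.
Tool frame: the origin (TCP) lies midway between the tips of the shut fingers; the grasp point (between the pads) lies 19 mm behind it; z points along the fingers, y is the line along which they close (so a half turn about z gives the same grasp; the last joint's range is limited). The gripper opens to 85 mm and grips with 20 to 120 N. Pads are 22 mm wide; open, the fingers measure 114 mm over their backs; the gripper's body (76 mm by 85 mm) begins 54 mm behind the grasp point. The pads swing forward as they close: fully open they stand 13 mm farther back than shut.
Start: joints at [-11.62, 14.817, 87.949, -0, 77.235, -11.62], TCP at [0.55, 0, 0.231] pointing down, gripper open.
Joint ranges: [-179.93, 179.93], [-52.35, 119.4], [10.71, 147.94], [-69.91, 249.91], [12.55, 155.21], [-178.61, 178.61]. Speed limits (degrees/s): [147.25, 147.25, 180, 180, 180, 180].

INTERFACE

Orientations are given as a 3x3 rotation matrix whose columns are the frame's x, y, z axes.
In Python, from plant import r gives the robot as it stands.
- The arm moves only by the tool move_arm, never from a script. Its argument "moves" is one flat list of numbers, 6 for each row, row after row: the shift along the tool's x, y, z in cm, then the turn, a rotation vector about the tool's x, y, z in degrees. A call has 1 to 8 rows; each row is the pose to reach, as a shift and turn from the pose commanded when the call began, along the tool's axes at that moment; what a row does not reach only later rows make up. A row lasts 1/12 s, in which the tool goes at most 41.7 mm and 7.16 degrees, less where a joint would pass 70% of its speed; a pose out of reach is approached as far as the arm can. A call with a gripper value outside its range is refused whole. "claw" is the closure in counts, from 0 (fully open) to 255 (shut), set as the call begins (left out, the last holds). The fingers move at their own pace and stop on an object; the grip force is fixed at half the most. Time passes only in rows, so rows that repeat a pose let the fingers close. It gives the time, the measured TCP pose, the force, the opening and the grip force at its end, in the units of the state.
- r.read_state(): the state, without advancing time (a new reading comes with each control period).
- r.grab_frame(name): name is "scene" or "side" or "wrist"; returns a dict with "image" (420x560x3 uint8, blue, green, red), "fx", "fy", "cx", "cy" (pixels), "eye" and "orientation" of the camera in the world. Camera axes: x right, y down, z forward; pixel columns grow to the right and rows downward; lengths in m; the calibration is good to about 2 mm. A picture is of the moment at which its call begins. There is no depth.
- r.hand_in(): hands the job in; it is judged then, once.
The state is a dict: "time_s": time; "joints": joint angles; "joint_velocities": joint speeds; "joint_efforts": joint torques, N m; "position": TCP position; "tcp_rot": TCP orientation; "ft_force": force on the tool from outside, world axes, zero at the start; "moment": the same for the moment, N m; "width": finger opening in m; "grasp_force": force on a finger pad.
Only numpy, scipy, OpenCV 4.12 (cv2) and the standard library are available. Lean on these libraries where they do the work, as an engineer would, in place of code of your own. Each camera call takes 0.05 s, during which the arm holds its last target. There are 200 camera calls.

## Working session

There is one attempt and no reset: what is moved stays moved. The work goes in short steps, Python scripts to look and compute and a tool call to move; the robot and the scene stay as the last step left them, time stands still between calls to the robot, and variables do not carry over. Pictures are saved under pics/ and viewed, at most 17 in all, crops included, and the job is handed in when it is done.

Besides the shell and the picture viewer there is one more tool, called after "Request:" in YAML: its name, and indented under it one key for each argument. move_arm: Moves the arm, as the interface text tells. Its arguments: {"type":"object","properties":{"moves":{"type":"array","items":{"type":"number"}},"claw":{"type":"number"}},"required":["moves"]}

```bash
ls; mkdir -p pics
python3 - <<'E'
from plant import r
import cv2,numpy as np
for n in ("scene","side","wrist"):
    f=r.grab_frame(n); cv2.imwrite(f"pics/{n}0.png",f["image"])
    np.save(f"pics/{n}0.npy",f,allow_pickle=True)
    print(n,f["fx"],f["fy"],f["cx"],f["cy"],np.round(f["eye"],3),np.round(f["orientation"],3).tolist())
s=r.read_state();print(s["time_s"],s["tcp_rot"],s["ft_force"])
E
```

```text
pics
scene 395.4811778699955 395.4811778699955 280.2601296477251 210.7796537829733 [1.192 0.348 0.638] [[-0.479, 0.546, -0.687], [0.878, 0.298, -0.375], [0.0, -0.783, -0.622]]
side 511.43924161995255 511.43924161995255 276.61973800642255 206.0716487422824 [0.236 0.86  0.822] [[-0.953, -0.205, 0.223], [-0.303, 0.607, -0.735], [0.015, -0.768, -0.64]]
wrist 346.6444399333829 346.6444399333829 287.5459903894085 206.8883180801522 [0.55  0.071 0.373] [[1.0, -0.001, -0.001], [-0.001, -0.96, -0.278], [-0.001, 0.278, -0.96]]
0.15 [[ 1.94129005e-06  9.99999093e-01 -1.34685995e-03]
 [ 9.99999961e-01 -1.56329089e-06  2.80653160e-04]
 [ 2.80650800e-04 -1.34686044e-03 -9.99999054e-01]] [-0.31113325  0.14324499  0.02425983]
```

View pics/scene0.png

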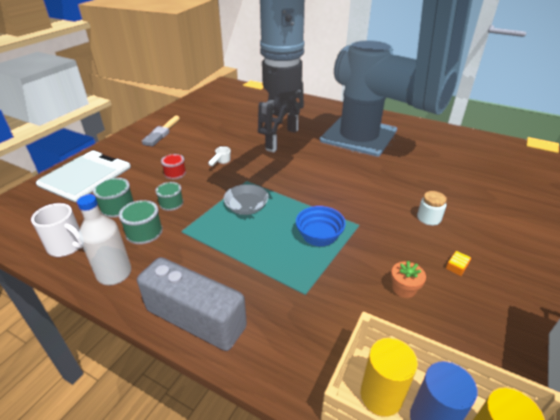

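View pics/side0.png

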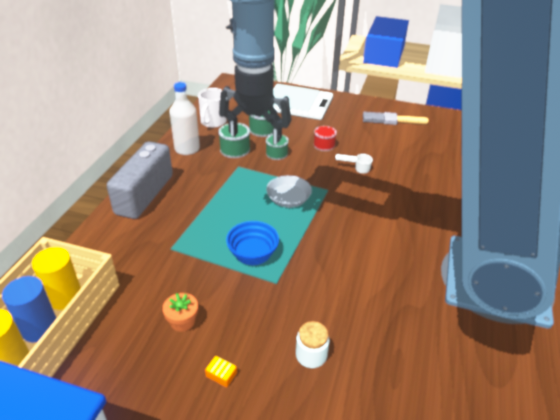

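The scene view shows three green tins at (112,196), (141,221) and (169,195). The one at (169,195) looks smallest and matches the red tin (173,166) in size. The jar is at (432,207), pill box (459,263), scoop (222,156), dish (246,200), bowl (320,226) and pot (408,279). I'll confirm the tin in an enlarged crop.

```bash
cat > h.py <<'E'
import numpy as np,cv2
from scipy.optimize import least_squares
def load(n): return np.load(f"pics/{n}.npy",allow_pickle=True).item()
def proj(f,P):
    q=(np.atleast_2d(P)-np.array(f["eye"]))@np.array(f["orientation"])
    return np.c_[f["fx"]*q[:,0]/q[:,2]+f["cx"],f["fy"]*q[:,1]/q[:,2]+f["cy"]]
def ray(f,u,v,z):
    d=np.array(f["orientation"])@np.array([(u-f["cx"])/f["fx"],(v-f["cy"])/f["fy"],1.])
    e=np.array(f["eye"]); return (e+d*(z-e[2])/d[2])[:2]
def hullc(f,P):
    h=cv2.convexHull(proj(f,P).astype(np.float32)); m=cv2.moments(h)
    return np.array([m["m10"]/m["m00"],m["m01"]/m["m00"]]),m["m00"]
t=np.linspace(0,2*np.pi,60,endpoint=False)
def cyl(x,y,rings): # rings: (radius,z)
    return np.vstack([np.c_[x+R*np.cos(t),y+R*np.sin(t),0*t+z] for R,z in rings])
def maskc(f,lo,hi,roi):
    """hull centroid of largest hsv blob in roi (u0,v0,u1,v1)"""
    hsv=cv2.cvtColor(f["image"],cv2.COLOR_BGR2HSV); m=cv2.inRange(hsv,lo,hi)
    k=np.zeros_like(m); u0,v0,u1,v1=roi; k[v0:v1,u0:u1]=m[v0:v1,u0:u1]
    k=cv2.morphologyEx(k,cv2.MORPH_CLOSE,np.ones((3,3)))
    c=max(cv2.findContours(k,0,2)[0],key=cv2.contourArea)
    h=cv2.convexHull(c); M=cv2.moments(h)
    return np.array([M["m10"]/M["m00"],M["m01"]/M["m00"]]),M["m00"],c
def fit(obs,rings,x0=(.5,0)):
    return least_squares(lambda p:np.concatenate([hullc(f,cyl(*p,rings))[0]-c for f,c in obs]),x0)
E
python3 - <<'E'
from h import *
s=load("scene0");d=load("side0")
R=lambda im,u0,v0,u1,v1,k:cv2.resize(im[v0:v1,u0:u1],None,fx=k,fy=k,interpolation=cv2.INTER_CUBIC)
a=R(s["image"],85,145,245,245,2.5);b=R(s["image"],380,180,540,280,2.5)
c=R(d["image"],200,90,360,170,2.5);e=R(d["image"],190,310,350,390,2.5)
cv2.imwrite("pics/m1.png",np.vstack([np.hstack([a,b]),np.hstack([c,e])]))
T=[(62/2000,0),(62/2000,.045)]
g=((70,70,20),(95,255,200)) 
for n,(roiS,roiD,lo,hi,rings) in dict(
 red=((155,150,192,182),(308,122,345,152),(0,120,60),(8,255,255),T),
 green=((154,180,187,213),(263,135,292,160),(60,60,20),(95,255,200),T),
 bowl=((290,200,350,250),(220,215,285,270),(100,120,60),(125,255,255),[(.058,.045),(.038,.003)]),
).items():
    o1=maskc(s,lo,hi,roiS);o2=maskc(d,lo,hi,roiD)
    q=fit([(s,o1[0]),(d,o2[0])],rings); p=q.x
    print(n,p.round(4),"res",q.fun.round(1),"areas",o1[1],hullc(s,cyl(*p,rings))[1].round(),o2[1],hullc(d,cyl(*p,rings))[1].round())
for n,f,roi in (("scene",s,(175,180,365,290)),("side",d,(170,160,335,280))):
    c=maskc(f,(82,100,30),(96,255,200),roi)[2]
    ap=cv2.approxPolyDP(cv2.convexHull(c),6,True)[:,0]
    print(n,[ (tuple(a),ray(f,*a,.003).round(3).tolist()) for a in ap.tolist()])
for n,u,v in (("jar",432,220),("pb",458,265),("scoop",223,160),("dish",246,200),("pot",408,285)):print(n,ray(s,u,v,.015).round(3))
for n,u,v in (("jar",313,352),("pb",221,372),("scoop",364,165),("dish",289,191),("pot",181,315)):print(n,ray(d,u,v,.015).round(3))
E
```

```text
Traceback (most recent call last):
AttributeError: 'float' object has no attribute 'round'
```

View pics/m1.png

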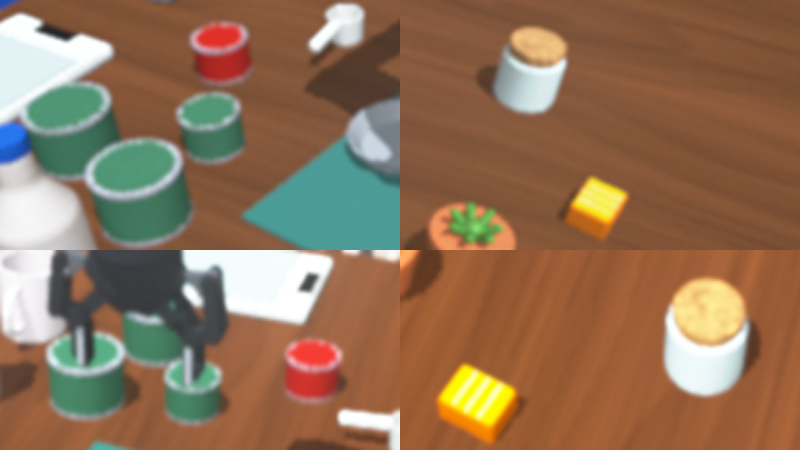

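The crop confirms it: the small green tin at scene (169,196) is the same size as the red one. The other two, at (112,196) and (141,221), are larger, so they're look-alikes.

Run:
```python
from h import *
s=load("scene0");d=load("side0")
T=[(62/2000,0),(62/2000,.045)]
for n,(roiS,roiD,lo,hi,rings) in dict(
 red=((155,150,192,182),(308,122,345,152),(0,120,60),(8,255,255),T),
 green=((154,180,187,213),(263,135,292,160),(60,60,20),(95,255,200),T),
 bowl=((290,200,350,250),(220,215,285,270),(100,120,60),(125,255,255),[(.058,.045),(.038,.003)]),
 orange=((440,245,480,280),(195,345,245,395),(8,150,120),(35,255,255),[(.023,0),(.023,.022)]),
 cork=((415,185,450,212),(290,315,335,345),(8,60,140),(25,200,255),[(.026,.054),(.026,.066)]),
).items():
    o1=maskc(s,lo,hi,roiS);o2=maskc(d,lo,hi,roiD)
    q=fit([(s,o1[0]),(d,o2[0])],rings); p=q.x
    print(n,p.round(4),"res",q.fun.round(1),"areas",o1[1],round(hullc(s,cyl(*p,rings))[1]),o2[1],round(hullc(d,cyl(*p,rings))[1]))
for n,f,roi in (("scene",s,(175,180,365,290)),("side",d,(170,160,335,280))):
    c=maskc(f,(82,100,30),(96,255,200),roi)[2]
    ap=cv2.approxPolyDP(cv2.convexHull(c),6,True)[:,0]
    print(n,[ (tuple(a),ray(f,*a,.003).round(3).tolist()) for a in ap.tolist()])
for n,u,v in (("jar",432,220),("scoop",223,160),("dish",246,200),("pot",408,285)):print(n,ray(s,u,v,.015).round(3))
for n,u,v in (("jar",313,352),("scoop",364,165),("dish",289,191),("pot",181,315)):print(n,ray(d,u,v,.015).round(3))
```

```text
red [ 0.4793 -0.3938] res [-0.4 -3.2 -1.7  1.6] areas 256.5 485 478.0 475
green [ 0.5953 -0.3099] res [-0.1 -0.1 -0.   0.2] areas 471.5 603 380.0 498
bowl [0.5252 0.0913] res [ 0.6 -0.8 -0.7 -0.5] areas 1542.5 1473 1801.5 1707
orange [0.4767 0.3978] res [-0.9 -0.2 -0.2  0.9] areas 524.0 430 2401.0 645
cork [0.3345 0.3037] res [-3.8  0.3 -0.4  3.6] areas 336.5 306 1265.0 664
scene [((183, 231), [0.673, -0.203]), ((222, 201), [0.528, -0.19]), ((268, 191), [0.43, -0.106]), ((356, 225), [0.451, 0.157]), ((308, 289), [0.691, 0.141])]
side [((238, 168), [0.671, -0.201]), ((325, 190), [0.422, -0.183]), ((278, 279), [0.445, 0.151]), ((172, 248), [0.701, 0.137])]
jar [0.357 0.318]
scoop [ 0.371 -0.297]
dish [ 0.507 -0.128]
pot [0.593 0.32 ]
jar [0.327 0.311]
scoop [ 0.344 -0.311]
dish [ 0.505 -0.134]
pot [0.593 0.311]
```

Run:
```python
from h import *
s=load("scene0");d=load("side0")
def jar(f,roi): # light body or cork: bright
    return maskc(f,(0,0,150),(180,200,255),roi)
JR=[(.029,0),(.029,.052),(.026,.052),(.026,.066)]
S=[(.019,0),(.022,.034)]
B=[(.0225,0),(.0225,.022)]
for n,(rs,rd,lo,hi,rings) in dict(
 jar=((412,185,455,230),(288,312,338,372),(0,0,135),(180,255,255),JR),
 pill=((440,245,480,280),(195,350,245,392),(8,150,170),(35,255,255),B)).items():
    o1=maskc(s,lo,hi,rs);o2=maskc(d,lo,hi,rd);q=fit([(s,o1[0]),(d,o2[0])],rings);p=q.x
    print(n,p.round(4),"res",q.fun.round(1),"areas",o1[1],round(hullc(s,cyl(*p,rings))[1]),o2[1],round(hullc(d,cyl(*p,rings))[1]))
for f,pts in ((s,[(223,150),(211,163)]),(d,[(364,159),(337,158)])): print("scoop top",[ray(f,*p,.032).round(3) for p in pts])
print("tins",ray(s,141,208,.05),ray(s,112,186,.05))
```

```text
jar [0.3331 0.3039] res [-1.7 -2.4 -1.3  1.3] areas 1505.0 774 2891.0 1288
pill [0.4742 0.3987] res [-0.7  0.8  0.2  0.6] areas 359.0 414 704.5 622
scoop top [array([ 0.345, -0.313]), array([ 0.424, -0.3  ])]
scoop top [array([ 0.346, -0.314]), array([ 0.417, -0.295])]
tins [ 0.69407576 -0.30567221] [ 0.66118846 -0.43833883]
```

Run:
```python
from h import *
im=[load(n)["image"] for n in("wrist0","side0","scene0")]
R=lambda a,u0,v0,u1,v1,k:cv2.resize(a[v0:v1,u0:u1],None,fx=k,fy=k,interpolation=cv2.INTER_CUBIC)
a=cv2.resize(im[0],(400,300)); b=R(im[1],320,140,400,200,5)
c=R(im[1],190,310,350,390,2.5);e=R(im[2],195,140,243,180,10)[:300,:400]
cv2.imwrite("pics/m2.png",np.vstack([np.hstack([a,b]),np.hstack([np.pad(c,((0,100),(0,0),(0,0))),e])]))
```

```text
(no output)
```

View pics/m2.png

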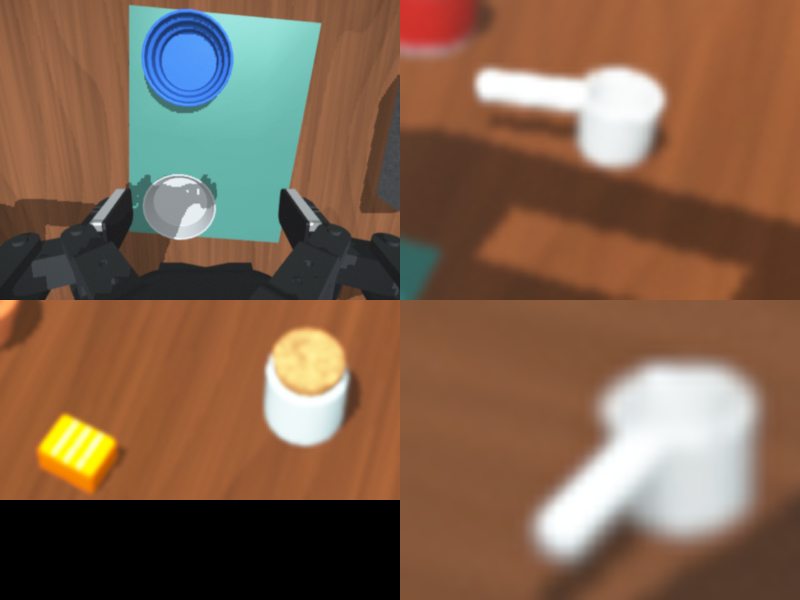

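Wrist view: bowl at top, dish below it, and TCP-below objects show between the fingers. I'll hover over the jar first.

Request:
move_arm:
  moves: [30.4,-21.7,0,0,0,0,30.4,-21.7,0,0,0,0,30.4,-21.7,0,0,0,0,30.4,-21.7,0,0,0,0,30.4,-21.7,0,0,0,0,30.4,-21.7,0,0,0,0,30.4,-21.7,0,0,0,0,30.4,-21.7,0,0,0,0]

```text
time_s: 0.82
position: [0.3547, 0.2725, 0.2313]
tcp_rot: [[0.0, 1.0, 0.0], [1.0, -0.0, 0.0], [0.0, 0.0, -1.0]]
ft_force: [0.5, 0.4, 0.1]
width: 0.0853
grasp_force: 0.0
```

Request:
move_arm:
  moves: [3.2,-2.2,0,0,0,0,3.2,-2.2,2,0,0,0,3.2,-2.2,2,0,0,0]

```text
time_s: 1.07
position: [0.3311, 0.3042, 0.2089]
tcp_rot: [[-0.005, 1.0, -0.004], [1.0, 0.005, -0.002], [-0.002, -0.004, -1.0]]
ft_force: [0.3, -0.3, -0.4]
width: 0.085
grasp_force: 0.0
```

```bash
cat >> h.py <<'E'
def snap(n,tag):
    from plant import r
    f=r.grab_frame(n); cv2.imwrite(f"pics/{tag}.png",f["image"]); np.save(f"pics/{tag}.npy",f,allow_pickle=True); return f
E
python3 - <<'E'
from h import *
from plant import r
f=snap("wrist","w1"); print(r.read_state()["position"])
E
```

```text
[0.33244356 0.30327311 0.20995834]
```

View pics/w1.png

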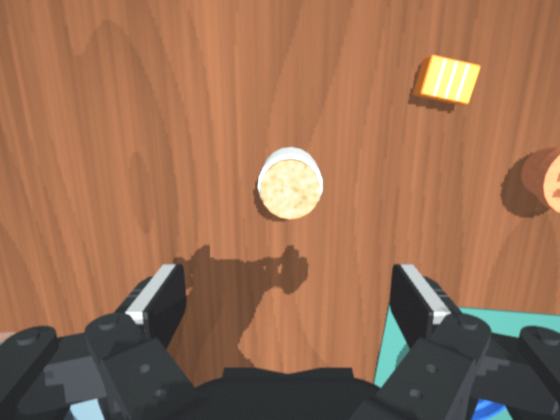

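The jar's cork is at (290,189) between the fingers. The pill box top is at (452,79), with its long edges running from (433,56) to (479,66).

Run:
```python
from h import *
f=load("w1")
c=maskc(f,(10,40,150),(28,190,255),(250,140,330,225))
print(c[0],c[1],cv2.minEnclosingCircle(c[2]),"jar",ray(f,*c[0],.066),ray(f,290,189,.066))
m=maskc(f,(15,120,200),(40,255,255),(405,40,490,115)); R=cv2.minAreaRect(m[2]);b=cv2.boxPoints(R)
P=np.array([ray(f,*q,.022) for q in b]);print(R,P.round(4).tolist(),P.mean(0),np.linalg.norm(P-np.roll(P,1,0),axis=1))
```

```text
[289.5 182. ] 6636.0 ((289.5, 182.0), 57.656410217285156) jar [0.33211171 0.31388672] [0.33256829 0.3078549 ]
((450.1999816894531, 79.09999084472656), (52.280242919921875, 40.674461364746094), 12.528807640075684) [[0.4498, 0.3866], [0.4538, 0.4197], [0.4999, 0.4106], [0.4972, 0.377]] [0.47515393 0.39847508] [0.04842207 0.03330473 0.04695221 0.03371823]
```

Request:
move_arm:
  moves: [0.5,0,4,0,0,0,0.5,0,8,0,0,0,0.5,0,11.5,0,0,0,0.5,0,14.5,0,0,0,0.5,0,17,0,0,0,0.5,0,19,0,0,0,0.5,0,19.8,0,0,0,0.5,0,19.8,0,0,0]

```text
time_s: 1.78
position: [0.3343, 0.3069, 0.012]
tcp_rot: [[0.002, 1.0, -0.003], [1.0, -0.002, -0.002], [-0.002, -0.003, -1.0]]
ft_force: [-0.0, -0.5, 0.3]
width: 0.0854
grasp_force: 0.0
```

Request:
move_arm:
  moves: [0,0,0,0,0,0,0,0,0,0,0,0,0,0,0,0,0,0,0,0,0,0,0,0,0,0,0,0,0,0,0,0,0,0,0,0,0,0,0,0,0,0,0,0,0,0,0,0]
  claw: 255

```text
time_s: 2.45
position: [0.3354, 0.3087, 0.015]
tcp_rot: [[-0.0, 1.0, 0.003], [1.0, 0.0, 0.001], [0.001, 0.003, -1.0]]
ft_force: [-0.6, -2.4, 6.2]
width: 0.057
grasp_force: 63.7
```

Request:
move_arm:
  moves: [0,0,-4,0,0,0,0,0,-8,0,0,0,-3.5,2,-10,0,0,0,-7,4,-11,0,0,0,-10.5,6,-11,0,0,0,-14,8,-11,0,0,0,-17.5,10,-11,0,0,0,-21,12,-11,0,0,0]

```text
time_s: 3.12
position: [0.4551, 0.0965, 0.1245]
tcp_rot: [[-0.0, 1.0, 0.002], [1.0, 0.0, -0.0], [-0.0, 0.002, -1.0]]
ft_force: [-0.0, 0.6, -3.0]
width: 0.0567
grasp_force: 66.4
```

Request:
move_arm:
  moves: [-3,1.6,0,0,0,0,-6,3.2,0,0,0,0,-9,4.8,0,0,0,0,-11.8,6.2,0,0,0,0,-11.8,6.2,0,0,0,0,-11.8,6.2,0,0,0,0]

```text
time_s: 3.62
position: [0.517, -0.0213, 0.1238]
tcp_rot: [[0.003, 1.0, 0.001], [1.0, -0.003, -0.0], [-0.0, 0.001, -1.0]]
ft_force: [-0.7, 0.2, -3.5]
width: 0.0568
grasp_force: 66.3
```

Run:
```python
from h import *
from plant import r
f=snap("wrist","w2");s=r.read_state(); print(s["position"],s["width"],s["grasp_force"],s["ft_force"])
```

```text
[ 0.51612109 -0.02006004  0.12356437] 0.05663889436259111 66.3023293018341 [-0.05054982 -0.38382957 -2.56320352]
```

View pics/w2.png

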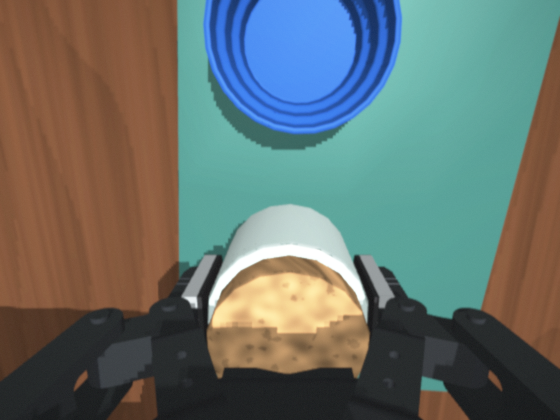

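The jar is held upright and the bowl is ahead, with its rim centre near (303,36). I'll check bowl and dish positions against the first wrist frame.

Run:
```python
from h import *
f=load("w2");g=load("wrist0")
print("bowl w2",ray(f,303,36,.045))
rings=[(.058,.045)]
m=maskc(g,(100,110,60),(120,255,255),(180,0,350,160));q=fit([(g,m[0])],rings);print("bowl w0",q.x,m[1],hullc(g,cyl(*q.x,rings))[1])
m=maskc(g,(0,0,60),(180,70,255),(185,235,310,340));q=fit([(g,m[0])],[(.058,.025)]);print("dish",q.x,m[0],m[1],hullc(g,cyl(*q.x,[(.058,.025)]))[1])
c=maskc(g,(80,70,60),(96,255,255),(170,0,460,345))[2];ap=cv2.approxPolyDP(cv2.convexHull(c),8,True)[:,0]
print([(tuple(a),ray(g,*a,.003).round(4).tolist()) for a in ap.tolist()])
```

```text
bowl w2 [0.5264801  0.08892116]
bowl w0 [0.52624688 0.09012088] 13862.0 14034.31185574142
dish [ 0.50634203 -0.1336287 ] [249.68206277 293.40836062] 8703.5 7378.547463090392
[((181, 8), [0.4477, 0.1614]), ((448, 33), [0.7049, 0.1394]), ((389, 338), [0.6755, -0.2066]), ((181, 322), [0.4179, -0.1835])]
```

Mat yaw is about -5°, and the measured sizes match. The jar's target is (0.5166, -0.0195), so it's already above it. Lowering.

Request:
move_arm:
  moves: [0.1,0,3.5,0,0,0,0.1,0,6.5,0,0,0,0.1,0,8.5,0,0,0,0.1,0,9.6,0,0,0,0.1,0,10.2,0,0,0,0.1,0,10.5,0,0,0,0.1,0,10.7,0,0,0,0.1,0,10.7,0,0,0]

```text
time_s: 4.33
position: [0.5157, -0.0175, 0.0181]
tcp_rot: [[-0.001, 1.0, -0.0], [1.0, 0.001, 0.0], [0.0, -0.0, -1.0]]
ft_force: [-2.6, 0.9, 2.8]
width: 0.0564
grasp_force: 66.8
```

Request:
move_arm:
  moves: [0,0,0,0,0,0,0,0,0,0,0,0,0,0,0,0,0,0,0,0,0,0,0,0,0,0,0,0,0,0,0,0,-2,0,0,0,0,0,-5,0,0,0,0,0,-9,0,0,0]
  claw: 0

```text
time_s: 5.0
position: [0.5141, -0.0183, 0.1048]
tcp_rot: [[0.0, 1.0, -0.006], [1.0, -0.0, 0.002], [0.002, -0.006, -1.0]]
ft_force: [0.5, -0.8, 0.5]
width: 0.0854
grasp_force: 0.0
```

Request:
move_arm:
  moves: [0,0,-4,0,0,0,-2,0.6,-8,0,0,-7,-5,1.2,-9.5,0,0,-14,-8.5,2,-9.5,0,0,-21,-12,3,-9.5,0,0,-28,-16,4,-9.5,0,0,-35,-20,5,-9.5,0,0,-42,-23,6,-9.5,0,0,-49]

```text
time_s: 5.67
position: [0.5764, -0.2521, 0.2012]
tcp_rot: [[-0.758, 0.653, 0.0], [0.653, 0.758, -0.001], [-0.001, -0.001, -1.0]]
ft_force: [-0.1, 0.4, -0.2]
width: 0.0854
grasp_force: 0.0
```

Request:
move_arm:
  moves: [-1.5,-1,0,0,0,-7,-3,-2,0,0,0,-14,-4.5,-3,0,0,0,-21,-5.2,-3.2,0,0,0,-28,-5.2,-3.2,0,0,0,-35,-5.2,-3.2,0,0,0,-36,-5.2,-3.2,0,0,0,-36]

```text
time_s: 6.25
position: [0.5944, -0.3069, 0.2009]
tcp_rot: [[-0.996, 0.09, -0.001], [0.09, 0.996, 0.001], [0.001, 0.001, -1.0]]
ft_force: [0.2, -0.0, 0.2]
width: 0.0851
grasp_force: 0.0
```

Run:
```python
from h import *
from plant import r
f=snap("wrist","w3");s=r.read_state(); print(s["position"],s["tcp_rot"])
g=snap("scene","s3")
cv2.imwrite("pics/m3.png",np.hstack([cv2.resize(f["image"],(400,300)),cv2.resize(g["image"],(400,300))]))
lo,hi=(60,60,20),(95,255,220)
m=maskc(f,lo,hi,(210,110,360,260));T=[(.029,.045)]
print(m[0],m[1],ray(f,*m[0],.035))
```

```text
[ 0.59443766 -0.30669656  0.2010475 ] [[-9.95898915e-01  9.04717547e-02 -4.61098869e-04]
 [ 9.04715717e-02  9.95898957e-01  4.03487618e-04]
 [ 4.95712116e-04  3.60116542e-04 -9.99999812e-01]]
[285.56600417 192.12507668] 2717.0 [ 0.5987906  -0.30884876]
```

View pics/m3.png

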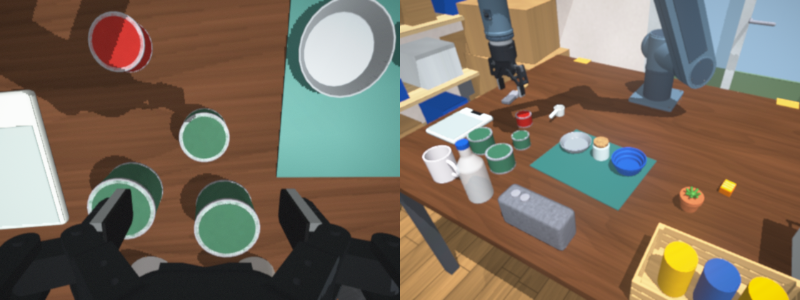

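Wrist view (left half): the small tin's lid is at (285,190) in full-frame pixels. The larger tins are at (318,319) and (172,292), the red tin at (165,58). The scene view shows the jar standing between dish and bowl.

Run:
```python
from h import *
f=load("w3")
print("tin",ray(f,285.6,189.7,.045),"edges",ray(f,251,190,.045),ray(f,320.5,190,.045),"big",ray(f,318,319,.06),ray(f,172,292,.06),"red",ray(f,165,58,.045))
R=np.array([[-.9959,.0905],[.0905,.9959]])
print((R.T@(ray(f,285.6,189.7,.045)-[.5944,-.3067])*100).round(2))
```

```text
tin [ 0.59416803 -0.30834203] edges [ 0.59166011 -0.33882155] [ 0.59724252 -0.27764428] big [ 0.7175706  -0.28913319] [ 0.67699287 -0.42049585] red [ 0.47816499 -0.39410972]
[ 0.01 -0.17]
```

Request:
move_arm:
  moves: [0,-0.2,4,0,0,0,0,-0.2,8,0,0,0,0,-0.2,11.5,0,0,0,0,-0.2,14.5,0,0,0,0,-0.2,17,0,0,0,0,-0.2,18.7,0,0,0,0,-0.2,19.4,0,0,0,0,-0.2,19.4,0,0,0]

```text
time_s: 7.02
position: [0.5933, -0.3078, 0.0054]
tcp_rot: [[-0.996, 0.088, -0.003], [0.088, 0.996, 0.002], [0.003, 0.002, -1.0]]
ft_force: [0.0, 0.4, -0.3]
width: 0.0852
grasp_force: 0.0
```

Request:
move_arm:
  moves: [0,0,0,0,0,0,0,0,0,0,0,0,0,0,0,0,0,0,0,0,0,0,0,0,0,0,0,0,0,0,0,0,0,0,0,0,0,0,0,0,0,0,0,0,0,0,0,0]
  claw: 255

```text
time_s: 7.68
position: [0.5958, -0.3099, 0.0097]
tcp_rot: [[-0.996, 0.087, 0.003], [0.087, 0.996, -0.002], [-0.004, -0.002, -1.0]]
ft_force: [-1.0, -0.1, 6.5]
width: 0.0608
grasp_force: 66.0
```

Request:
move_arm:
  moves: [0,0,-4,0,0,0,0,0,-8,0,0,0,0,3.5,-10,0,0,0,0,7,-11,0,0,0,0,11,-11,0,0,0,0,15,-11,0,0,0,0,19,-11,0,0,0,0,23,-11,0,0,0]

```text
time_s: 8.35
position: [0.6141, -0.0781, 0.1178]
tcp_rot: [[-0.996, 0.088, 0.0], [0.088, 0.996, -0.0], [-0.0, -0.0, -1.0]]
ft_force: [0.8, 0.4, -2.2]
width: 0.0607
grasp_force: 66.2
```

Request:
move_arm:
  moves: [-0.2,4,0,0,0,0,-0.4,8,0,0,0,0,-0.5,12,0,0,0,0,-0.5,15,0,0,0,0,-0.5,16.2,0,0,0,0,-0.5,16.2,0,0,0,0,-0.5,16.2,0,0,0,0]

```text
time_s: 8.93
position: [0.6334, 0.0813, 0.1173]
tcp_rot: [[-0.996, 0.085, -0.0], [0.085, 0.996, -0.001], [0.0, -0.001, -1.0]]
ft_force: [-0.5, -1.5, -1.1]
width: 0.0607
grasp_force: 66.2
```

Run:
```python
from h import *
from plant import r
f=snap("wrist","w4");s=r.read_state(); print(s["position"],s["tcp_rot"][0][:2],s["width"],s["ft_force"])
g=snap("scene","s4")
cv2.imwrite("pics/m4.png",np.hstack([cv2.resize(f["image"],(400,300)),cv2.resize(g["image"][130:310,180:420],(400,300))]))
```

```text
[0.63344274 0.08024995 0.11734217] [-0.9962086   0.08699657] 0.06060076612360014 [ 0.62314485 -0.07919154 -2.15446106]
```

View pics/m4.png

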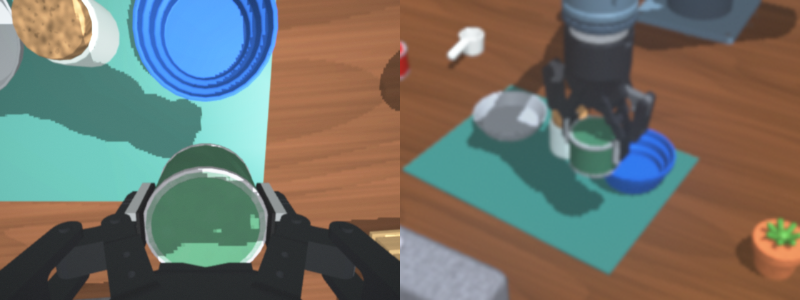

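Run:
```python
from h import *
f=load("w4"); p=np.array([.6345,.0802]); a=np.array([-.9962,.087])
for o in (-.004,0,.004):
    q=proj(f,cyl(*(p+a*o),[(.031,.1173-.006+.045)])); print(o,q.min(0).round(),q.max(0).round())
m=maskc(f,(100,110,60),(120,255,255),(150,0,420,160)); print("bottom rim row",m[2][:,0,1].max(),m[2][:,0,0].min(),m[2][:,0,0].max())
b=np.array([.5262,.0905])
q=proj(f,cyl(*b,[(.058,.045)]));print(q.min(0),q.max(0))
```

```text
-0.004 [195. 252.] [373. 405.]
0 [194. 240.] [374. 397.]
0.004 [193. 228.] [375. 388.]
bottom rim row 141 185 388
[184.33053594 -83.68696249] [389.99999091 142.48653186]
```

Request:
move_arm:
  moves: [-0.2,0.1,3.5,0,0,0,-0.2,0.1,6.5,0,0,0,-0.2,0.1,8.5,0,0,0,-0.2,0.1,9.6,0,0,0,-0.2,0.1,10.2,0,0,0,-0.2,0.1,10.5,0,0,0,-0.2,0.1,10.7,0,0,0,-0.2,0.1,10.7,0,0,0]

```text
time_s: 9.7
position: [0.6362, 0.0807, 0.0128]
tcp_rot: [[-0.996, 0.088, 0.001], [0.088, 0.996, -0.001], [-0.002, -0.001, -1.0]]
ft_force: [-0.8, -0.8, 1.0]
width: 0.0604
grasp_force: 66.8
```

Request:
move_arm:
  moves: [0,0,0,0,0,0,0,0,0,0,0,0,0,0,0,0,0,0,0,0,0,0,0,0,0,0,0,0,0,0,0,0,-2,0,0,0,0,0,-5,0,0,0,0,0,-9,0,0,0]
  claw: 0

```text
time_s: 10.37
position: [0.6333, 0.0821, 0.098]
tcp_rot: [[-0.996, 0.087, -0.007], [0.087, 0.996, 0.0], [0.007, -0.0, -1.0]]
ft_force: [0.7, 0.4, 0.0]
width: 0.0849
grasp_force: 0.0
```

Request:
move_arm:
  moves: [0,0,-4,0,0,0,1,2,-7,0,0,0,3,5,-9,0,0,0,5,8,-9,0,0,0,7,11.5,-9,0,0,6.3,9,15,-9,0,0,6.3,11,18.5,-9,0,0,6.3,13,22,-9,0,0,6.3]

```text
time_s: 11.03
position: [0.5242, 0.314, 0.1905]
tcp_rot: [[-0.981, 0.196, 0.0], [0.196, 0.981, 0.0], [-0.0, 0.0, -1.0]]
ft_force: [0.6, -0.7, -0.2]
width: 0.0854
grasp_force: 0.0
```

Run:
```python
from h import *
from plant import r
g=snap("scene","s5");d=snap("side","d5")
cv2.imwrite("pics/m5.png",np.hstack([cv2.resize(g["image"][150:300,180:380],(400,300),interpolation=2),cv2.resize(d["image"][150:300,150:350],(400,300),interpolation=2)]))
s=r.read_state();R=np.array(s["tcp_rot"]);print(s["position"],R.round(3).tolist(),(R.T@(np.array([.475,.3985,.19])-s["position"])*100).round(2))
```

```text
[0.52190951 0.31792612 0.19043036] [[-0.982, 0.19, -0.001], [0.19, 0.982, 0.002], [0.002, 0.002, -1.0]] [6.13 7.02 0.07]
```

View pics/m5.png

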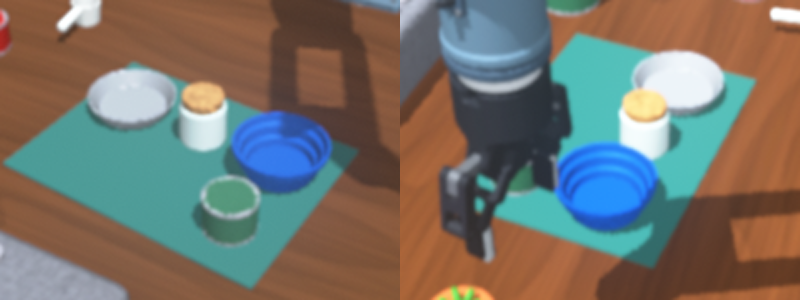

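The jar stands upright between dish and bowl, and the tin is behind the bowl with a gap. Next, the pill box.

Request:
move_arm:
  moves: [2,3,0,0,0,0,5,6,0,0,0,0,6.3,7.2,0,0,0,0,6.3,7.2,0,0,0,0,6.3,7.2,0,0,0,0]

```text
time_s: 11.55
position: [0.4773, 0.3958, 0.1902]
tcp_rot: [[-0.981, 0.194, 0.0], [0.194, 0.981, -0.001], [-0.0, -0.001, -1.0]]
ft_force: [0.4, -0.1, -0.0]
width: 0.0857
grasp_force: 0.0
```

Run:
```python
from h import *
from plant import r
f=snap("wrist","w6");s=r.read_state();R=np.array(s["tcp_rot"]);print(s["position"],R.round(3).tolist())
m=maskc(f,(15,120,200),(40,255,255),(200,80,400,280)); rc=cv2.minAreaRect(m[2]);b=cv2.boxPoints(rc)
P=np.array([ray(f,*q,.022) for q in b]);print(rc,P.round(4).tolist(),P.mean(0),np.linalg.norm(P-np.roll(P,1,0),axis=1).round(4))
print((R.T@(np.r_[P.mean(0),0]-s["position"])*100).round(2))
g=load("s5");print("tin",ray(g,295.5,248,.048),"jar",ray(g,281.5,198,.069))
```

```text
[0.47798422 0.39500018 0.1901971 ] [[-0.981, 0.195, 0.0], [0.195, 0.981, -0.001], [-0.001, -0.001, -1.0]]
((290.0, 183.0), (48.0, 36.0), 90.0) [[0.4497, 0.3872], [0.456, 0.4189], [0.5002, 0.4109], [0.4936, 0.3779]] [0.47487519 0.39873164] [0.0449 0.0323 0.0449 0.0336]
[ 0.39  0.32 19.02]
tin [0.63720221 0.08297794] jar [ 0.51866284 -0.01557444]
```

Request:
move_arm:
  moves: [0.3,0.3,4,0,0,0,0.3,0.3,8,0,0,0,0.3,0.3,11.5,0,0,0,0.3,0.3,14,0,0,0,0.3,0.3,16.5,0,0,0,0.3,0.3,18,0,0,0,0.3,0.3,18.7,0,0,0,0.3,0.3,18.7,0,0,0]

```text
time_s: 12.27
position: [0.4753, 0.3969, 0.0014]
tcp_rot: [[-0.98, 0.198, -0.003], [0.198, 0.98, -0.002], [0.002, -0.003, -1.0]]
ft_force: [-0.3, -0.4, -0.4]
width: 0.0852
grasp_force: 0.0
```

Request:
move_arm:
  moves: [0,0,0,0,0,0,0,0,0,0,0,0,0,0,0,0,0,0,0,0,0,0,0,0,0,0,0,0,0,0,0,0,0,0,0,0,0,0,0,0,0,0,0,0,0,0,0,0]
  claw: 255

```text
time_s: 12.93
position: [0.4762, 0.3996, 0.0048]
tcp_rot: [[-0.981, 0.196, 0.003], [0.196, 0.981, 0.001], [-0.002, 0.002, -1.0]]
ft_force: [-0.7, 0.1, 6.9]
width: 0.0325
grasp_force: 61.8
```

Request:
move_arm:
  moves: [0,0,-4,0,0,0,0,0,-8,0,0,0,-1.5,-2,-11,0,0,0,-4,-5,-13,0,0,0,-6.5,-8,-13,0,0,0,-9,-11,-13,0,0,0,-11.5,-14.5,-13,0,0,0,-14,-18,-13,0,0,0]

```text
time_s: 13.6
position: [0.5766, 0.196, 0.1338]
tcp_rot: [[-0.981, 0.195, 0.001], [0.195, 0.981, 0.0], [-0.001, 0.0, -1.0]]
ft_force: [0.5, 1.4, -0.9]
width: 0.0328
grasp_force: 60.9
```

Request:
move_arm:
  moves: [-2.5,-3,0,0,0,-6,-5,-6,0,0,0,-6,-7,-8.5,0,0,0,-6,-7.9,-10,0,0,0,-6,-7.9,-10,0,0,0,-6,-7.9,-10,0,0,0,-6]

```text
time_s: 14.1
position: [0.634, 0.0829, 0.133]
tcp_rot: [[-0.996, 0.095, -0.001], [0.095, 0.996, 0.0], [0.001, 0.0, -1.0]]
ft_force: [1.0, 0.9, -1.1]
width: 0.0328
grasp_force: 60.9
```

Run:
```python
from h import *
from plant import r
f=snap("wrist","w7");s=r.read_state();R=np.array(s["tcp_rot"]);print(s["position"],R.round(3).tolist(),s["width"])
cv2.imwrite("pics/m7.png",f["image"])
p=np.array(s["position"]); 
for q in ((.6348,.0811),(.637,.083)):print(proj(f,cyl(*q,[(.031,.048)])).min(0),proj(f,cyl(*q,[(.031,.048)])).max(0))
```

```text
[0.63358857 0.0840544  0.13307083] [[-0.996, 0.093, -0.001], [0.093, 0.996, 0.001], [0.001, 0.0, -1.0]] 0.03251585862247041
[239.63864555 170.39361751] [329.72069412 256.43537256]
[242.79870174 173.38234562] [332.66737157 259.02119892]
```

View pics/m7.png

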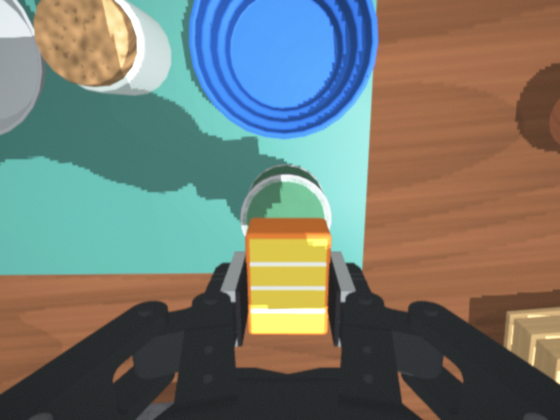

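The pill box is held with its top at about (288,283). The tin's rim spans columns 241–331 with its top at row 175, so the tin is near (0.637, 0.082).

Run:
```python
from h import *
f=load("w7")
z=.133-.003+.022
for u,v in ((247,237),(329,237),(246,333),(330,333)): print(ray(f,u,v,z).round(4))
b=np.mean([ray(f,u,v,z) for u,v in ((247,237),(329,237),(246,333),(330,333))],0);
rs=least_squares(lambda q:[proj(f,cyl(*q,[(.031,.048)])).min(0)[0]-241.2,proj(f,cyl(*q,[(.031,.048)])).max(0)[0]-331,proj(f,cyl(*q,[(.031,.048)])).min(0)[1]-175],[.636,.082]).x
print("box",b,"tin",rs); R=np.array([[-.996,.093],[.093,.996]]);print((R.T@(rs-b)*100).round(2))
```

```text
[0.6096 0.0699]
[0.6126 0.101 ]
[0.6518 0.0641]
[0.6551 0.0988]
box [0.63227187 0.08344827] tin [0.63797685 0.08177305]
[-0.58 -0.11]
```

Request:
move_arm:
  moves: [-0.5,-0.1,2.5,0,0,0,-0.5,-0.1,4.8,0,0,0,-0.5,-0.1,6.4,0,0,0,-0.5,-0.1,7.3,0,0,0,-0.5,-0.1,7.8,0,0,0,-0.5,-0.1,8,0,0,0,-0.5,-0.1,8.2,0,0,0,-0.5,-0.1,8.2,0,0,0]

```text
time_s: 14.82
position: [0.6393, 0.0833, 0.053]
tcp_rot: [[-0.996, 0.091, 0.002], [0.091, 0.996, 0.0], [-0.002, 0.0, -1.0]]
ft_force: [0.1, 1.0, -0.4]
width: 0.0328
grasp_force: 60.9
```

Request:
move_arm:
  moves: [0,0,0.1,0,0,0,0,0,0.1,0,0,0]

```text
time_s: 14.98
position: [0.6397, 0.0831, 0.0529]
tcp_rot: [[-0.996, 0.092, 0.003], [0.092, 0.996, 0.0], [-0.003, 0.001, -1.0]]
ft_force: [-4.0, 2.0, 8.4]
width: 0.0327
grasp_force: 62.0
```

Request:
move_arm:
  moves: [0,0,0,0,0,0,0,0,0,0,0,0,0,0,0,0,0,0,0,0,0,0,0,0,0,0,0,0,0,0,0,0,-2,0,0,0,0,0,-6,0,0,0,0,0,-10,0,0,0]
  claw: 0

```text
time_s: 15.65
position: [0.6374, 0.0824, 0.1492]
tcp_rot: [[-0.996, 0.093, -0.005], [0.093, 0.996, 0.0], [0.005, -0.0, -1.0]]
ft_force: [1.8, -0.0, 0.8]
width: 0.0857
grasp_force: 0.0
```

Run:
```python
from h import *
from plant import r
f=snap("wrist","w8");s=r.read_state();R=np.array(s["tcp_rot"]);print(s["position"],R.round(3).tolist(),s["width"])
m=maskc(f,(15,120,170),(40,255,255),(200,80,400,330)); rc=cv2.minAreaRect(m[2]);b=cv2.boxPoints(rc)
P=np.array([ray(f,*q,.070) for q in b]);print(rc,P.mean(0),np.linalg.norm(P-np.roll(P,1,0),axis=1).round(4))
g=snap("side","d8")
cv2.imwrite("pics/m8.png",np.hstack([cv2.resize(f["image"],(400,300)),cv2.resize(g["image"][150:300,150:350],(400,300),interpolation=2)]))
```

```text
[0.64284458 0.0823694  0.16027797] [[-0.996, 0.092, 0.012], [0.092, 0.996, -0.001], [-0.012, 0.001, -1.0]] 0.08521000765667207
((289.4999694824219, 219.49998474121094), (48.99999237060547, 60.99999237060547), 0.0) [0.64005015 0.08366423] [0.0338 0.0432 0.0322 0.0432]
```

View pics/m8.png

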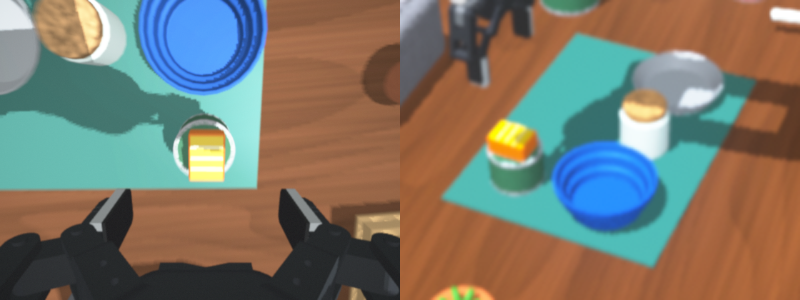

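Run:
```python
from h import *
from plant import r
f=snap("wrist","w9");print(r.read_state()["position"])
m=maskc(f,(15,120,170),(40,255,255),(200,80,400,330)); x,y,w,h=cv2.boundingRect(m[2]);print("box px",x,y,w,h)
print("box",ray(f,x+w/2,y+h/2,.070))
cv2.imwrite("pics/m9.png",cv2.resize(f["image"][130:280,200:380],None,fx=4,fy=4,interpolation=2))
```

```text
[0.64177878 0.08234084 0.1547544 ]
box px 265 172 49 46
box [0.63254836 0.08494347]
```

View pics/m9.png

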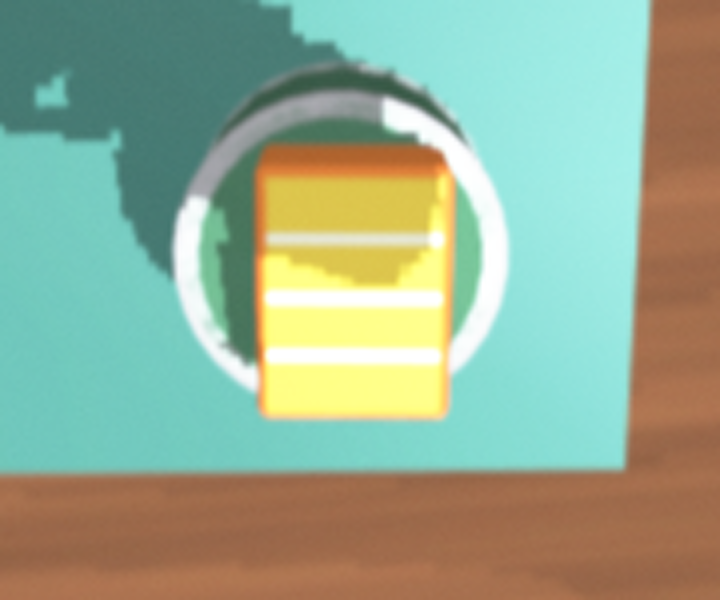

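The tin's rim spans columns 244–327 with its top at row 152. The box top covers columns 264–313 and rows 174–234, and looks a few mm off-centre.

Run:
```python
from h import *
f=load("w9")
g=lambda q:proj(f,cyl(*q,[(.031,.048)]))
tin=least_squares(lambda q:[g(q).min(0)[0]-243.75,g(q).max(0)[0]-327,g(q).min(0)[1]-152.5],[.636,.082]);print("tin",tin.x,tin.fun)
P=np.array([ray(f,u,v,.070) for u,v in((264.5,173.75),(313,173.75),(265,234.2),(312.5,234.2))]);b=P.mean(0);print("box",b,np.linalg.norm(P[0]-P[2]),np.linalg.norm(P[0]-P[1]))
R=np.array([[-.996,.093],[.093,.996]]);print("off tool cm",(R.T@(b-tin.x)*100).round(2))
```

```text
tin [0.63728274 0.0815514 ] [ 0.325529   -0.32591457 -0.02185844]
box [0.63946894 0.08378639] 0.04360407169183318 0.03264895571044252
off tool cm [-0.2   0.24]
```

The box sits within about 3 mm of the lid's centre, which is good enough. The tin clears the bowl's rim by about 22 mm. Next, the scoop.

Request:
move_arm:
  moves: [1.5,-3,-2,0,0,0,3.5,-6.5,-4,0,0,-2.5,5.4,-10,-4,0,0,-5,7.3,-13.5,-4,0,0,-7.5,9.2,-17,-4,0,0,-10,11.1,-20.5,-4,0,0,-12.5,13,-24,-4,0,0,-15,14.9,-27.5,-4,0,0,-17.3]

```text
time_s: 16.47
position: [0.4632, -0.1784, 0.189]
tcp_rot: [[-0.978, -0.21, -0.002], [-0.21, 0.978, 0.001], [0.002, 0.001, -1.0]]
ft_force: [0.6, -0.8, 0.8]
width: 0.0858
grasp_force: 0.0
```

Run:
```python
from plant import r
import numpy as np
s=r.read_state();R=np.array(s["tcp_rot"]);print(s["position"],R.round(3).tolist(),(R.T@(np.array([.381,-.306,.19])-s["position"])*100).round(2))
```

```text
[ 0.46320864 -0.17842443  0.18903299] [[-0.978, -0.21, -0.002], [-0.21, 0.978, 0.001], [0.002, 0.001, -1.0]] [ 10.72 -10.74  -0.1 ]
```

Request:
move_arm:
  moves: [2.7,-2.7,0,0,0,0,5.4,-5.4,0,0,0,0,8,-8,0,0,0,0,10.7,-10.7,0,0,0,0,10.7,-10.7,0,0,0,0,10.7,-10.7,0,0,0,0]

```text
time_s: 16.97
position: [0.3812, -0.3057, 0.189]
tcp_rot: [[-0.979, -0.203, -0.001], [-0.203, 0.979, 0.002], [0.001, 0.002, -1.0]]
ft_force: [0.0, 0.9, 0.1]
width: 0.0853
grasp_force: 0.0
```

Run:
```python
from h import *
from plant import r
f=snap("wrist","w10");s=r.read_state();print(s["position"],np.round(s["tcp_rot"],3).tolist())
cv2.imwrite("pics/m10.png",cv2.resize(f["image"][60:300,160:420],None,fx=2.4,fy=2.4,interpolation=2))
```

```text
[ 0.38197904 -0.3044463   0.18920178] [[-0.979, -0.205, -0.001], [-0.205, 0.979, 0.002], [0.001, 0.002, -1.0]]
```

View pics/m10.png

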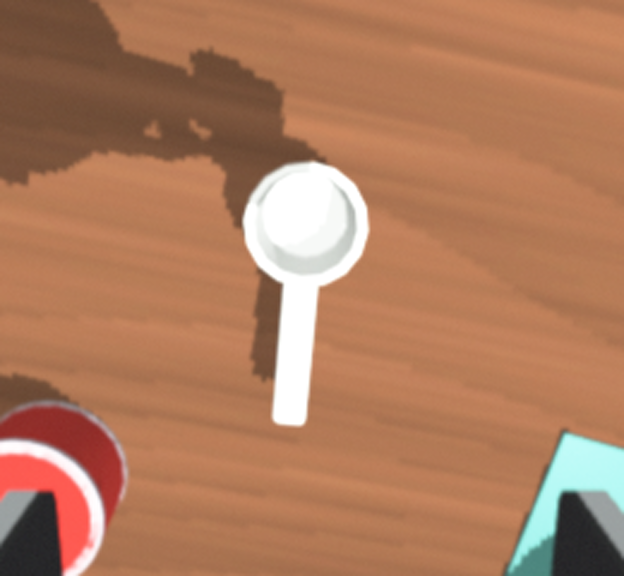

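The scoop's cup mouth is centred at (287.5,153.3), and the handle runs straight to (280.4,236.2). The red tin is clear on the left.

Run:
```python
from h import *
f=load("w10")
c=ray(f,287.5,153.3,.034);e=ray(f,280.4,236.2,.034);u=(e-c)/np.linalg.norm(e-c);g=c+.033*u
print(c,e,np.linalg.norm(e-c),"handle deg",np.degrees(np.arctan2(u[1],u[0])),"grip",g)
R=np.array([[-.979,-.204],[-.204,.979]]);p=np.array([.3815,-.3053]);print("shift",(R.T@(g-p)*100).round(2),"toolx deg",np.degrees(np.arctan2(-.204,-.979)))
```

```text
[ 0.34955814 -0.31173857] [ 0.42501482 -0.3027964 ] 0.07598468806460261 handle deg 6.758456173360811 grip [ 0.38232883 -0.307855  ]
shift [-0.03 -0.27] toolx deg -168.2293739909896
```

Request:
move_arm:
  moves: [0,-0.25,4,0,0,5,0,-0.25,8,0,0,5,0,-0.25,11.5,0,0,5,0,-0.25,14,0,0,5,0,-0.25,16,0,0,5,0,-0.25,17,0,0,5,0,-0.25,17.3,0,0,5,0,-0.25,17.3,0,0,5]
  claw: 110

```text
time_s: 17.68
position: [0.3837, -0.3058, 0.0168]
tcp_rot: [[-0.992, -0.123, -0.001], [-0.123, 0.992, 0.001], [0.001, 0.001, -1.0]]
ft_force: [-0.1, 0.4, 0.6]
width: 0.0485
grasp_force: 0.0
```

Request:
move_arm:
  moves: [0,0,0,0,0,0,0,0,0,0,0,0,0,0,0,0,0,0,0,0,0,0,0,0,0,0,0,0,0,0,0,0,0,0,0,0,0,0,0,0,0,0,0,0,0,0,0,0]
  claw: 255

```text
time_s: 18.35
position: [0.3841, -0.3077, 0.0186]
tcp_rot: [[-0.993, -0.121, 0.002], [-0.121, 0.993, -0.002], [-0.002, -0.002, -1.0]]
ft_force: [1.1, 1.4, 6.3]
width: 0.0101
grasp_force: 61.0
```

Run:
```python
from plant import r
import numpy as np
s=r.read_state();R=np.array(s["tcp_rot"]);print(s["position"],R.round(3).tolist())
```

```text
[ 0.38409306 -0.30769736  0.01863243] [[-0.993, -0.121, 0.002], [-0.121, 0.993, -0.002], [-0.002, -0.002, -1.0]]
```

Request:
move_arm:
  moves: [0,0,-3,0,0,0,0,0,-6,0,0,0,-3,2.7,-9,0,0,0,-6,5.4,-9,0,0,0,-9,8.1,-9,0,0,0,-12,10.8,-9,0,0,0,-15,13.5,-9,0,0,0,-17.8,16.2,-9,0,0,0]

```text
time_s: 19.02
position: [0.5415, -0.123, 0.1081]
tcp_rot: [[-0.993, -0.121, 0.001], [-0.121, 0.993, -0.001], [-0.001, -0.001, -1.0]]
ft_force: [0.0, -1.3, -0.5]
width: 0.0103
grasp_force: 60.2
```

Request:
move_arm:
  moves: [0,0,0,0,0,0,0,0,0,0,0,0,0,0,0,0,0,0]

```text
time_s: 19.27
position: [0.5398, -0.1244, 0.1073]
tcp_rot: [[-0.992, -0.123, -0.001], [-0.123, 0.992, -0.0], [0.001, -0.0, -1.0]]
ft_force: [-0.3, -0.8, 0.4]
width: 0.0105
grasp_force: 60.2
```

Run:
```python
from h import *
from plant import r
f=snap("wrist","w11");s=r.read_state();print(s["position"],np.round(s["tcp_rot"],3).tolist(),s["width"])
cv2.imwrite("pics/m11.png",f["image"])
```

```text
[ 0.53956004 -0.12508463  0.10729574] [[-0.993, -0.122, -0.001], [-0.122, 0.993, -0.0], [0.001, -0.0, -1.0]] 0.010335826759426991
```

View pics/m11.png

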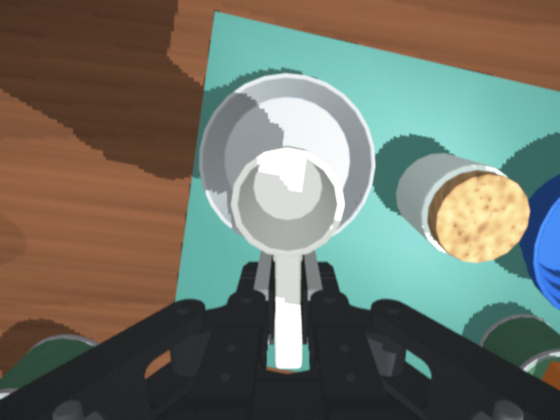

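The scoop is held level over the dish. The dish rim spans columns 201–375 with its top at row 74. The cup mouth spans columns 233–345 and rows 147–256.

Run:
```python
from h import *
f=load("w11")
def F(l,r_,t_,R,z,b=None):
    g=lambda q:proj(f,cyl(*q,[(R,z)]))
    def e(q):
        a=g(q);v=[a.min(0)[0]-l,a.max(0)[0]-r_,a.min(0)[1]-t_]
        return v+([a.max(0)[1]-b] if b else [])
    s=least_squares(e,[.507,-.13]);return s.x,s.fun.round(1)
d=F(201,375,74,.058,.025);c=F(233,345,147,.022,.125,256);print("dish",d,"cup",c)
R=np.array([[-.9927,-.122],[-.122,.9927]]);print("shift",(R.T@(d[0]-c[0])*100).round(2))
```

```text
dish (array([ 0.50850555, -0.12779153]), array([-1.8,  1.8,  0.2])) cup (array([ 0.50453317, -0.12797347]), array([-2.8,  2.8, -1.8,  2.5]))
shift [-0.4  -0.03]
```

Request:
move_arm:
  moves: [-0.25,0,2.5,0,0,0,-0.25,0,4.8,0,0,0,-0.25,0,6.4,0,0,0,-0.25,0,7.4,0,0,0,-0.25,0,7.9,0,0,0,-0.25,0,8.2,0,0,0,-0.25,0,8.3,0,0,0,-0.25,0,8.3,0,0,0]

```text
time_s: 19.98
position: [0.5431, -0.1248, 0.025]
tcp_rot: [[-0.993, -0.121, 0.001], [-0.121, 0.993, -0.001], [-0.001, -0.001, -1.0]]
ft_force: [0.1, 0.9, -0.2]
width: 0.0104
grasp_force: 60.2
```

Run:
```python
from plant import r
s=r.read_state();print(s["position"],s["ft_force"])
```

```text
[ 0.54308335 -0.12480017  0.02503855] [ 0.12246012  0.91803774 -0.22854021]
```

Request:
move_arm:
  moves: [0,0,0.1,0,0,0,0,0,0.15,0,0,0,0,0,0.15,0,0,0,0,0,0.15,0,0,0]

```text
time_s: 20.32
position: [0.5437, -0.1247, 0.0246]
tcp_rot: [[-0.992, -0.122, 0.002], [-0.122, 0.992, -0.001], [-0.002, -0.002, -1.0]]
ft_force: [-0.6, 0.2, 6.5]
width: 0.0105
grasp_force: 61.2
```

Request:
move_arm:
  moves: [0,0,0,0,0,0,0,0,0,0,0,0,0,0,0,0,0,0,0,0,0,0,0,0,0,0,-0.5,0,0,0,0,0,-2,0,0,0,0,0,-5,0,0,0,0,0,-9,0,0,0]
  claw: 180

```text
time_s: 20.98
position: [0.5405, -0.1232, 0.1112]
tcp_rot: [[-0.993, -0.122, -0.006], [-0.122, 0.993, 0.003], [0.006, 0.004, -1.0]]
ft_force: [0.9, -0.0, -0.8]
width: 0.0253
grasp_force: 0.0
```

Request:
move_arm:
  moves: [0,0,-4,0,0,0,0,0,-8,0,0,0,0,0,-10,0,0,0,0,0,-10,0,0,0,0,0,-10,0,0,0]

```text
time_s: 21.4
position: [0.5434, -0.1244, 0.2145]
tcp_rot: [[-0.993, -0.122, 0.003], [-0.122, 0.993, -0.001], [-0.003, -0.002, -1.0]]
ft_force: [0.4, -0.2, -1.1]
width: 0.0252
grasp_force: 0.0
```

Run:
```python
from h import *
from plant import r
f=snap("wrist","w12");s=r.read_state();print(s["position"],s["width"])
g=snap("scene","s12")
cv2.imwrite("pics/m12.png",np.hstack([cv2.resize(f["image"],(400,300)),cv2.resize(g["image"][150:300,180:380],(400,300),interpolation=2)]))
```

```text
[ 0.54241654 -0.12401271  0.21271637] 0.025346756368772518
```

View pics/m12.png

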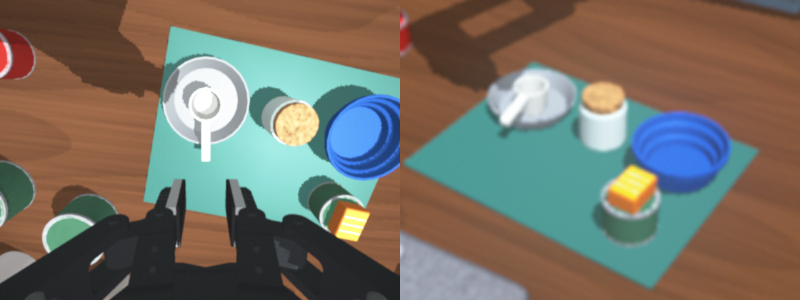

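Wrist view: the scoop stands in the dish, with its cup at (286,145) and the dish rim centred at (288,141). The jar lid is at (416,174). In the scene view the pill box is on the tin.

Run:
```python
from h import *
f=load("w12")
d=ray(f,287.7,140.7,.025);c=ray(f,285.6,145,.040);j=ray(f,415.8,173.6,.069)
print("dish",d,"cup",c,"jar",j, "mid",(d+[.5262,.0905])/2)
s=load("s12")
# handle/dish and objects that must not move: compare scene frames
a=load("scene0")["image"];b=s["image"];D=cv2.absdiff(a,b).max(2)
for n,(u0,v0,u1,v1) in dict(red=(155,150,192,182),pot=(388,258,430,300),bowl=(293,205,348,222),dish=(222,184,240,216)).items():print(n,D[v0:v1,u0:u1].mean().round(1))
```

```text
dish [ 0.50476644 -0.12910953] cup [ 0.50735087 -0.13068876] jar [ 0.51455043 -0.01930521] mid [ 0.51548322 -0.01930476]
red 7.3
pot 1.0
bowl 8.8
dish 29.4
```

Everything measures within about 3 mm of its target, so I'm handing in.

```bash
python3 -c "
from plant import r
print(r.hand_in())"
```

```text
the job is handed in; nothing more can be done
None
```

The supper is set out and handed in at about 21 s of the 128 s: the jar is within 1 mm of midway between dish and bowl, the green tin is about 22 mm behind the bowl's rim, and the pill box on the lid and the scoop in the dish are each within about 3 mm of centre.

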